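Tension the scroll saw's blade and set its hold-down

TASK

Get the small scroll saw on the desk ready to cut: wind the black tension wheel on the tail of its upper arm clockwise by its red crank handle until the slack is taken up and the wheel comes firmly tight, without overstraining the blade, and let go of it. Then push the hold-down foot down by the red grip on top of its rod until its sole just rests on the plywood blank, gently, and let go. Leave the blank and all the other things on the desk where they are.

Things in the scene. Friction and masses are not known exactly. Their poses are not given: they have to be found in the camera images.
- tension_wheel: black spoked handwheel, 85 mm wide, rim 10 mm tall, with a red crank handle. Origin on its axis at half the rim's height, z up; yaw falls as it is tightened (clockwise from above). It sinks 1.5 mm per rad on its rod and stays where it is left
- crank_handle: red upright revolving handle on the wheel: 15 mm wide, 40 mm tall, 34 mm from the wheel's axis. Origin at its centre, 27 mm above the wheel's origin, 22 mm above the rim; nothing stands beside it. Firmly tight is when pushing it round takes about 12.5 N: under 9 N the blade is still soft, over 17 N too tight, beyond 20 N overstrained
- upper_arm: dark steel upper arm, a bar 290 mm long, 22 wide, 24 high. Origin at its pivot, x to the tail, where the wheel is 75 mm off. Its slight tilt differs with the blade and does not change. The handle first runs loose (about 2 N while moving); after an unknown slack of 0.3 to 3 rad the wheel's flange meets the spring washers on the arm and the push then grows by 5 to 10 N per rad
- foot: hold-down foot: red grip, 18 mm wide, 22 mm tall, on an upright 7 mm rod sliding in a clamp block before the arm's nose, steel sole (26 by 30 mm) below. Origin at the grip's centre, z up. It slides only up and down, needs about 3 N to move and stays at any height; it starts 20 to 35 mm above the blank. Nothing stands beside the grip; below its centre 34 mm are clear at the end
- foot_sole (a point): centre of the underside of the foot's sole, 118 mm straight below the centre of the red grip
- blank: loose plywood blank, 66 by 96 mm, 6 mm thick, lying on the saw's aluminium table under the foot. Origin at the centre of its underside, z up; its top face is 6 mm above
- saw: the scroll saw, fixed to the desk: light grey cast base 360 by 160 mm, 275 mm tall overall. Origin at the centre of its base's underside; x runs from the front (blade, table and foot) to the tail (tension wheel), z up. The tension wheel's axis is 140 mm along +x from the origin, the foot's rod 152 mm along -x, both at y = 0; the saw's table top is 115 mm above the origin.
- pencil_tin: bystander: round aluminium pencil tin with its lid pressed on, 81 mm in diameter, 108 mm tall; origin at the centre of its underside
- stapler: bystander: chrome stapler, 140 mm long, 45 mm tall; origin at the centre of its underside
- block_tray: bystander: blue plastic tray of pattern blocks, 150 by 200 by 28 mm; origin at the centre of its underside
- block_hexagon: bystander: loose blue hexagonal pattern block, 48 mm across, 10 mm thick; origin at the centre of its underside
- block_triangle: bystander: loose blue triangular pattern block, 10 mm thick; origin at the centre of its underside
- jar: bystander: glass jar of beads closed by a bamboo lid, 82 mm in diameter, 108 mm tall; origin at the centre of its underside
- pencil: bystander: yellow pencil, 180 mm long, lying on the mat; origin at its middle, on the mat
- spare_blank: bystander: second plywood blank lying on the mat, 75 by 100 by 6 mm; origin at the centre of its underside
Things that resemble listed ones, but are neither listed nor needed, are in the scene too. What is shaped like the blank but pink or purple is not meant.

How it is judged:
On the way, in this order (a step that is already met when the one before it is completed fails the run):
1. the tension wheel is firmly tight (between soft and too tight) and let go (contact force between tension_wheel and upper_arm between 34 and 70 N and contact force between the fingers and tension_wheel below 0.2 N), for 0.3 s.
2. the foot's sole rests on the blank (within 2 mm) (z of foot_sole in the frame of blank below 0.008 m), for 0.2 s.
At the end, for the whole second after the job is handed in: The blade is firmly tight: the wheel bears on the arm's washers with 34 to 70 N, which is a push of about 9 to 17 N at the crank handle. The foot's sole is within 2 mm of the blank's top face. Wheel and foot are let go, and the blank is within 12 mm of where it was (all of step 1 and z of foot_sole in the frame of blank below 0.008 m and contact force between the fingers and foot below 0.2 N and distance of blank from where it was at the start of the episode below 0.012 m); the robot touches nothing.
It fails at once if the blade is overstrained: the wheel bears on the washers with more than 90 N (a push of over 20 N at the crank handle) (contact force between tension_wheel and upper_arm above 90 N).
It fails at once if the foot is pressed on the blank with more than 20 N (contact force between foot and blank above 20 N).
It fails at once if the blank is shifted by more than 15 mm (distance of blank from where it was at the start of the episode above 0.015 m).
It fails at once if another thing on the desk is moved by more than 20 mm (distance of any of pencil_tin, stapler, block_tray, block_hexagon, block_triangle, jar, pencil, spare_blank from where it was at the start of the episode above 0.02 m).
It also fails if it takes over 56 s, if anything falls off the work surface, if the arm or the gripper's body presses on something with over 40 N, if the wrist force passes 120 N, or if a joint passes its speed limit or range.

ROBOT

A 7-joint arm with a two-finger parallel gripper is mounted at the origin on the work surface. World frame = base frame: x ahead of the robot, y to its left, z up, the work surface at z = 0. Lengths are in m, angles in rad, forces in N, time in s.
With the tool pointing down it reaches from about 0.425 to 0.95 m from the base axis. Payload 4.7 kg.
Tool frame: the origin (TCP) lies midway between the tips of the shut fingers; the grasp point (between the pads) lies 19 mm behind it (arm.grasp_offset is the distance from the TCP to the grasp point, in m); z points along the fingers, x is the direction in which the jaws open and shut, and the axes are right-handed (so a half turn about z gives the same grasp; the last joint's range is limited). The gripper opens to 87 mm and grips with 3 to 60 N. Pads are 19 mm wide; open, the fingers measure 117 mm over their backs; the gripper's body (75 mm by 190 mm) begins 51 mm behind the grasp point.
Start: joints at [-1.205, 0.469, -0.049, 1.532, 0.024, 1.141, -0.082], TCP at [0.26, 0.623, 0.223] pointing down, gripper open.
Joint ranges: [-2.59, 2.59], [-0.33, 1.99], [-1.39, 1.29], [0.1, 2.45], [-1.04, 4.18], [0.21, 1.99], [-2.66, 2.66]. Speed limits (rad/s): [2.57, 2.57, 3.14, 3.14, 3.14, 3.14, 3.14].

INTERFACE

Orientations are given as [roll, pitch, yaw] about the fixed x, y, z axes, in that order (R = Rz(yaw) Ry(pitch) Rx(roll)).
In Python, from cell import arm gives the robot as it stands. The module is installed in compiled form; this text tells all that it offers.
- The arm moves only by the shell command python3 -m inch 'ROWS' [FORCE]. ROWS is JSON, a list of rows, each a list of 3 entries, a list of its own where there are three numbers: the finger opening in cm, from 0 to 8.7, then the shift along the tool's x, y, z in cm, then the turn, a rotation vector about the tool's x, y, z in degrees. In form: [[hand, [tx, ty, tz], [rx, ry, rz]], ...]. A call has 1 to 12 rows; each row is the pose to reach, as a shift and turn from the pose measured when the call began, along the tool's axes at that moment; what a row does not reach only later rows make up. A row lasts 1/12 s, in which the tool goes at most 41.7 mm and 7.16 degrees, less where a joint would pass 70% of its speed; a pose out of reach is approached as far as the arm can. A call with a gripper value outside its range is refused whole. The fingers move at their own pace and stop on an object; FORCE is the grip in N (left out, the last holds). Time passes only in rows, so rows that repeat a pose let the fingers close. It gives the time, the measured TCP pose, the force and the opening at its end, in the units of the state.
- arm.read_state(): the state, without advancing time (a new reading comes with each control period).
- arm.capture(name): name is "scene" or "top"; returns (picture, depth): 420x560x3 uint8, red, green, blue; 420x560 float32, m along the optical axis (not along the pixel's ray), 0 where there is no reading.
- arm.camera_params(name): a dict with "K" (3x3 intrinsics, pixels), "k1" (the pictures are not rectified: a ray, as slopes to the right and down, at radius r is drawn at 1 + k1 r^2 times it, then the intrinsics apply), "rvec" (rotation vector, rad) and "tvec" (3), from world to camera coordinates, as OpenCV has them. Camera axes: x right, y down, z forward; pixel columns grow to the right and rows downward; lengths in m; the calibration is good to about 2 mm. A picture is of the moment at which its call begins. camera_params takes no time and is no camera call.
- arm.close_job(): hands the job in, once; it reports no verdict.
The state is a dict: "time": time; "qpos": joint angles; "joint_velocities": joint speeds; "tau": joint torques, N m; "tcp_pos": TCP position; "tool_rot": TCP orientation; "contact_force": force on the tool from outside, world axes, zero at the start; "moment": the same for the moment, N m; "grip_width": finger opening in m.
Only numpy, scipy, OpenCV 4.12 (cv2) and the standard library are available. Lean on these libraries where they do the work, as an engineer would, in place of code of your own. Each camera call takes 0.05 s, during which the arm holds its last target. There are 200 camera calls.

## Working session

There is one attempt and no reset: what is moved stays moved. The work goes in short steps, Python scripts to look and compute and a shell command to move; the robot and the scene stay as the last step left them, time stands still between calls to the robot, and variables do not carry over. Pictures are saved under pics/ and viewed, about 8 in all and at most 12, crops included, and the job is handed in when it is done.

```bash
mkdir -p pics
cat > h.py <<'E'
import numpy as np, cv2, json
from cell import arm
def cap(n,tag):
    im,d=arm.capture(n); cv2.imwrite(f'pics/{tag}.png',im[:,:,::-1]); np.savez(f'pics/{tag}.npz',im=im,d=d); return im,d
def cam(n):
    p=arm.camera_params(n); R=cv2.Rodrigues(np.array(p['rvec'],float))[0]; return np.array(p['K']),float(p['k1']),R,np.array(p['tvec'],float).ravel()
def slopes(n,uv):
    K,k1,R,t=cam(n); uv=np.atleast_2d(np.array(uv,float))
    D=np.array([k1,0,0,0,0]); return cv2.undistortPointsIter(uv.reshape(-1,1,2),K,D,None,None,(3,50,1e-9)).reshape(-1,2)
def pts(n,uv,z):  # depth along axis
    K,k1,R,t=cam(n); s=slopes(n,uv); c=np.c_[s,np.ones(len(s))]*np.reshape(z,(-1,1)); return (c-t)@R
def ray(n,uv):
    K,k1,R,t=cam(n); s=slopes(n,uv); d=np.c_[s,np.ones(len(s))]@R; return -R.T@t,d
def onplane(n,uv,z):
    o,d=ray(n,uv); return o+d*((z-o[2])/d[:,2:3])
def proj(n,P):
    K,k1,R,t=cam(n); return cv2.projectPoints(np.atleast_2d(P).astype(float),R,t,K,np.array([k1,0,0,0,0]))[0].reshape(-1,2)
E
python3 - <<'E'
from h import *
print(arm.read_state(), arm.grasp_offset)
for n in('scene','top'):
    cap(n,n+'0'); print(n,arm.camera_params(n))
E
```

```text
{'time': 0.0, 'qpos': array([-1.20490062,  0.46939161, -0.04859916,  1.53369284,  0.02411187,
        1.14099685, -0.08232075]), 'joint_velocities': array([ 1.76080367e-04,  8.01686553e-04, -1.74268935e-03,  1.08684814e-03,
        2.59890794e-05,  2.22928320e-03, -1.39500873e-03]), 'tau': array([-1.09967971e-04, -5.07985175e+01, -8.08145106e-02, -2.36151320e+01,
       -6.14123116e-02,  3.80934519e-02,  1.80894976e-04]), 'tcp_pos': array([0.25937887, 0.62252526, 0.22153351]), 'tool_rot': array([3.14151336e+00, 1.90084752e-03, 1.17602012e+00]), 'contact_force': array([-0.49928403, -0.54617055,  0.41506627]), 'moment': array([-0.05976375, -0.03187623, -0.01016458]), 'grip_width': 0.08732573297874097} 0.0187
scene {'K': array([[412.09843004,   0.        , 274.49264547],
       [  0.        , 412.09843004, 207.79766138],
       [  0.        ,   0.        ,   1.        ]]), 'k1': -0.10890836818301519, 'rvec': array([ 0.83096576,  2.78483167, -0.74271769]), 'tvec': array([ 0.3966607 , -0.17160025,  1.47056363])}
top {'K': array([[515.43697263,   0.        , 276.81523982],
       [  0.        , 515.43697263, 209.38120303],
       [  0.        ,   0.        ,   1.        ]]), 'k1': 0.04425069986337184, 'rvec': array([ 2.12784504, -2.15846905,  0.16219408]), 'tvec': array([0.02350147, 0.52003422, 1.55034696])}
```

View pics/scene0.png

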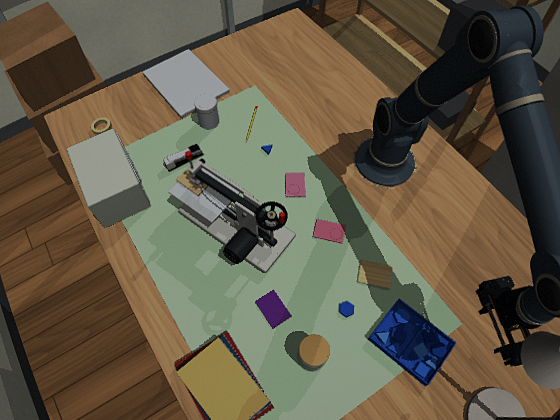

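View pics/top0.png

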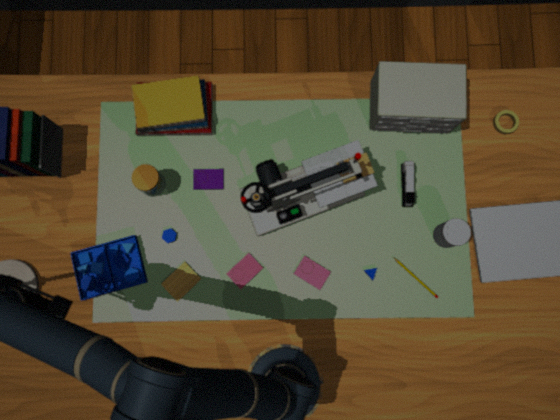

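Scene: the wheel is at about (272,215) and the foot grip at about (188,154). Top: the wheel is at about (256,197) and the foot grip at about (358,157). Next I'll measure the red blobs and the wheel in both views, with one enlarged crop.

Run:
```python
from h import *
crops=[]
for n,b in(('scene',(160,130,310,280)),('top',(230,130,390,240))):
    f=np.load(f'pics/{n}0.npz'); im=f['im'];d=f['d']
    h=cv2.cvtColor(im,cv2.COLOR_RGB2HSV)
    m=(((h[...,0]<7)|(h[...,0]>174))&(h[...,1]>150)&(h[...,2]>60)).astype(np.uint8)
    k,l,s,c=cv2.connectedComponentsWithStats(m)
    for i in range(1,k):
        if s[i,4]<6 or not(b[0]<c[i,0]<b[2] and b[1]<c[i,1]<b[3]):continue
        ys,xs=np.where(l==i); P=pts(n,np.c_[xs,ys],d[ys,xs])
        print(n,s[i],c[i].round(1),'med',np.median(P,0).round(4),'min',P.min(0).round(3),'max',P.max(0).round(3))
    x0,y0,x1,y1=b; crops.append(cv2.resize(im[y0:y1,x0:x1],(400,int(400*(y1-y0)/(x1-x0))),interpolation=cv2.INTER_CUBIC))
H=max(c.shape[0] for c in crops)
crops=[cv2.copyMakeBorder(c,0,H-c.shape[0],0,0,0) for c in crops]
cv2.imwrite('pics/crop1.png',np.clip(np.hstack(crops)[:,:,::-1].astype(float)*1.5,0,255))
```

```text
scene [185 151   7   8  34] [188.1 154.3] med [ 0.6315 -0.1987  0.2747] min [ 0.624 -0.209  0.264] max [ 0.64  -0.191  0.279]
scene [279 212   6  11  42] [281.8 216.3] med [0.5202 0.1085 0.2728] min [0.513 0.099 0.236] max [0.525 0.112 0.278]
top [355 153   6   6  30] [357.5 155.7] med [ 0.6254 -0.2     0.2766] min [ 0.619 -0.207  0.267] max [ 0.633 -0.193  0.281]
top [241 196   5   6  24] [242.9 198.7] med [0.5138 0.105  0.2746] min [0.508 0.099 0.232] max [0.529 0.11  0.28 ][ WARN:0@0.538] global loadsave.cpp:1063 imwrite_ Unsupported depth image for selected encoder is fallbacked to CV_8U.
```

View pics/crop1.png

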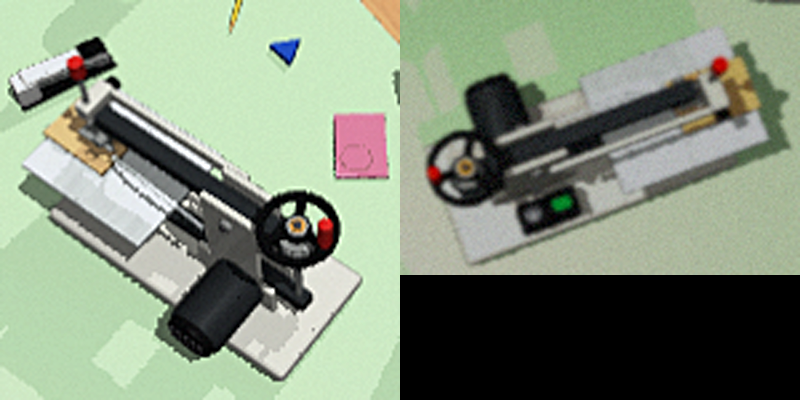

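Crop: only one black spoked wheel carries a red crank (scene (282,216), top (243,199)). The other red object is the foot grip at the nose (scene (188,154), top (358,156)), above the wood-coloured blank. I'll get precise geometry from both views.

Run:
```python
from h import *
from scipy.optimize import least_squares
def tri(a,b):
    o1,d1=ray('scene',a);o2,d2=ray('top',b);d1=d1[0];d2=d2[0]
    s=np.linalg.lstsq(np.c_[d1,-d2],o2-o1,rcond=None)[0]
    p=o1+d1*s[0];q=o2+d2*s[1]; return ((p+q)/2).round(4),np.linalg.norm(p-q).round(4)
print('foot',tri((188.1,154.3),(357.5,155.7)));print('crank',tri((281.8,216.3),(242.9,198.7)));print('hub',tri((271.4,214.8),(256,196.8)))
for n,(cx,cy) in(('scene',(271.4,214.8)),('top',(256,196.8))):
    f=np.load(f'pics/{n}0.npz');im=f['im'];d=f['d']
    ys,xs=np.mgrid[0:420,0:560];m=(np.hypot(xs-cx,ys-cy)<26)&(d>0)
    P=pts(n,np.c_[xs[m],ys[m]],d[m]);c=im[m]
    k=(c.max(1)<75)&(P[:,2]>.222)&(P[:,2]<.25);Q=P[k]
    r0=Q[:,:2].mean(0); 
    k2=np.hypot(*(Q[:,:2]-r0).T)>.030;Q=Q[k2]
    s=least_squares(lambda v:np.hypot(Q[:,0]-v[0],Q[:,1]-v[1])-.037,r0,loss='soft_l1',f_scale=.003)
    print(n,'rim',len(Q),s.x.round(4),np.percentile(Q[:,2],[10,50,90]).round(4))
    # blank: wood colour at z~.121
    h=cv2.cvtColor(im,cv2.COLOR_RGB2HSV)
    M=(h[...,0]>10)&(h[...,0]<25)&(h[...,1]>70)&(d>0);P=pts(n,np.c_[xs[M],ys[M]],d[M])
    k=(np.hypot(P[:,0]-.63,P[:,1]+.2)<.09)&(P[:,2]>.1)&(P[:,2]<.14);B=P[k]
    print('blank',len(B),np.median(B[:,2]).round(4),cv2.minAreaRect(B[:,:2].astype(np.float32)*1000))
```

```text
foot (array([ 0.6293, -0.2025,  0.2663]), np.float64(0.0031))
crank (array([0.5174, 0.1054, 0.2607]), np.float64(0.002))
hub (array([0.5279, 0.0718, 0.228 ]), np.float64(0.0021))
scene rim 302 [0.5313 0.0742] [0.2289 0.2331 0.2359]
blank 276 0.1241 ((643.5706176757812, -212.72645568847656), (45.921875, 95.26349639892578), 18.551074981689453)
top rim 284 [0.5254 0.0733] [0.2287 0.2335 0.2378]
blank 294 0.1237 ((629.0714111328125, -214.90980529785156), (65.71919250488281, 95.89544677734375), 19.0310001373291)
```

```bash
python3 -m inch '[[5,[0,0,-3.6],[0,0,0]],[5,[0,0,-7.2],[0,0,6]],[5,[0,0,-10.8],[0,0,12]],[5,[-2.6,3.0,-10.8],[0,0,18]],[5,[-5.2,6.0,-10.8],[0,0,24]],[5,[-7.8,9.0,-10.8],[0,0,30]],[5,[-10.4,12.0,-10.8],[0,0,36]],[5,[-13,15,-10.8],[0,0,42]],[5,[-15.6,18,-10.8],[0,0,48]],[5,[-18.2,21,-10.8],[0,0,54]],[5,[-20.8,24,-10.8],[0,0,60]],[5,[-23.4,27,-10.8],[0,0,67.4]]]'
```

```text
time: 1.1
tcp_pos: [0.419, 0.3008, 0.3298]
tool_rot: [3.14, 0.001, -0.002]
contact_force: [-0.0, 0.9, 0.6]
grip_width: 0.0502
```

```bash
python3 -m inch '[[4,[1.6,3.2,0],[0,0,0]],[4,[3.2,6.4,0],[0,0,0]],[4,[4.8,9.6,0],[0,0,0]],[4,[6.4,12.8,0],[0,0,0]],[4,[8,16,0],[0,0,0]],[4,[9.8,19.5,0],[0,0,0]],[4,[9.8,19.5,0],[0,0,0]],[4,[9.8,19.5,1.5],[0,0,0]],[4,[9.8,19.5,3],[0,0,0]],[4,[9.8,19.5,3],[0,0,0]]]'
python3 - <<'E'
from h import *
s=arm.read_state();print(s['contact_force'],s['moment'],s['tcp_pos'])
for n in('scene','top'):
    im,d=cap(n,n+'1')
a=cv2.imread('pics/scene1.png')[150:270,210:350];b=cv2.imread('pics/top1.png')[140:260,190:330]
cv2.imwrite('pics/crop2.png',cv2.convertScaleAbs(cv2.resize(np.hstack([a,b]),(800,343),interpolation=cv2.INTER_CUBIC),alpha=1.5))
E
```

```text
time: 1.93
tcp_pos: [0.5147, 0.1052, 0.2971]
tool_rot: [3.138, 0.007, -0.002]
contact_force: [-0.9, 0.5, -0.1]
grip_width: 0.0403
[-0.88726151  0.45380473 -0.12582202] [-0.07597594  0.0390986   0.02205717] [0.5146547  0.10522101 0.29705052]
```

View pics/crop2.png

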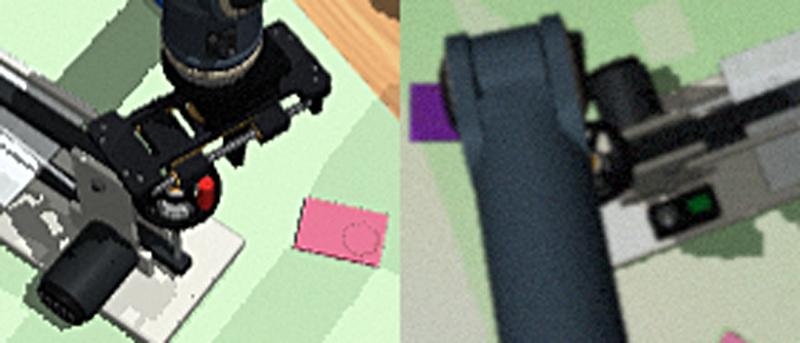

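The crop shows the gripper above the crank (red at about (205,192) in the crop), which hasn't been touched. Next I descend and close gently.

```bash
python3 -m inch '[[4,[0.2,0,1.5],[0,0,0]],[4,[0.2,0,3],[0,0,0]],[4,[0.2,0,4.2],[0,0,0]],[4,[0.2,0,4.9],[0,0,0]],[4,[0.2,0,4.9],[0,0,0]],[0.8,[0.2,0,4.9],[0,0,0]],[0.8,[0.2,0,4.9],[0,0,0]],[0.8,[0.2,0,4.9],[0,0,0]],[0.8,[0.2,0,4.9],[0,0,0]],[0.8,[0.2,0,4.9],[0,0,0]],[0.8,[0.2,0,4.9],[0,0,0]]]' 15
```

```text
time: 2.95
tcp_pos: [0.5179, 0.1059, 0.2511]
tool_rot: [3.14, 0.003, -0.001]
contact_force: [-2.1, -0.6, 2.7]
grip_width: 0.0146
```

```bash
cat > plan.py <<'E'
import sys
from h import *
# usage: plan.py theta0 theta_steps... prints tool-frame cm shifts from TCP pose measured, on circle through A r .034
A=np.array([float(x) for x in sys.argv[1].split(',')]);s=arm.read_state();p=s['tcp_pos']
th0=np.arctan2(*(p[:2]-A)[::-1]);print('theta',np.degrees(th0).round(1),'r',np.hypot(*(p[:2]-A)).round(4))
u=np.array([np.cos(th0),np.sin(th0)]);t=np.array([u[1],-u[0]]);F=s['contact_force'][:2]
print('push tangential',-(F@t).round(2),'radial out',-(F@u).round(2),'Fz',s['contact_force'][2].round(2))
for a in map(float,sys.argv[2:]):
    th=np.radians(a);q=A+.034*np.array([np.cos(th),np.sin(th)])-p[:2]
    print(a,(100*q[0]).round(2),(-100*q[1]).round(2),'dz',(.15*(th0-th)).round(2))
E
python3 -m inch '[[0.8,[0,0,0],[0,0,0]],[0.8,[0.3,-0.1,0.01],[0,0,0]],[0.8,[0.6,-0.12,0.02],[0,0,0]],[0.8,[0.9,-0.14,0.03],[0,0,0]],[0.8,[1.2,-0.14,0.05],[0,0,0]]]' 30; python3 plan.py .528,.0735 80 70 60 50 40 30
```

```text
time: 3.37
tcp_pos: [0.5302, 0.1076, 0.2506]
tool_rot: [3.14, 0.003, -0.001]
contact_force: [-1.3, 0.5, 1.6]
grip_width: 0.0139
theta 86.3 r 0.0341
push tangential 1.28 radial out -0.44 Fz 1.59
80.0 0.37 0.06 dz 0.02
70.0 0.94 0.21 dz 0.04
60.0 1.48 0.46 dz 0.07
50.0 1.97 0.8 dz 0.1
40.0 2.39 1.22 dz 0.12
30.0 2.73 1.71 dz 0.15
```

```bash
python3 -m inch '[[0.8,[0.37,0.06,0.02],[0,0,0]],[0.8,[0.66,0.13,0.03],[0,0,0]],[0.8,[0.94,0.21,0.04],[0,0,0]],[0.8,[1.21,0.34,0.06],[0,0,0]],[0.8,[1.48,0.46,0.07],[0,0,0]]]'; python3 plan.py .528,.0735 50 40 30 20
```

```text
time: 3.78
tcp_pos: [0.5454, 0.1031, 0.2499]
tool_rot: [3.14, 0.003, -0.001]
contact_force: [-1.0, 0.5, 1.2]
grip_width: 0.0143
theta 59.6 r 0.0344
push tangential 1.11 radial out 0.09 Fz 1.2
50.0 0.45 0.36 dz 0.03
40.0 0.87 0.78 dz 0.05
30.0 1.2 1.26 dz 0.08
20.0 1.46 1.8 dz 0.1
```

```bash
python3 -m inch '[[0.8,[0.24,0.17,0.02],[0,0,0]],[0.8,[0.45,0.36,0.03],[0,0,0]],[0.8,[0.67,0.57,0.04],[0,0,0]],[0.8,[0.87,0.78,0.05],[0,0,0]],[0.8,[1.05,1.01,0.07],[0,0,0]],[0.8,[1.2,1.26,0.08],[0,0,0]]]'; python3 plan.py .528,.0735 20 10 0 -10
```

```text
time: 4.28
tcp_pos: [0.5578, 0.091, 0.2493]
tool_rot: [3.141, 0.002, -0.0]
contact_force: [-1.4, 3.4, 3.2]
grip_width: 0.0139
theta 30.4 r 0.0345
push tangential 3.63 radial out -0.55 Fz 3.21
20.0 0.22 0.59 dz 0.03
10.0 0.37 1.16 dz 0.05
0.0 0.42 1.75 dz 0.08
-10.0 0.37 2.34 dz 0.11
```

```bash
python3 -m inch '[[0.8,[0.12,0.3,0.01],[0,0,0]],[0.8,[0.22,0.59,0.03],[0,0,0]],[0.8,[0.3,0.87,0.04],[0,0,0]]]'; python3 plan.py .528,.0735 20 10 0 -10
```

```text
time: 4.53
tcp_pos: [0.5612, 0.0831, 0.2492]
tool_rot: [-3.14, 0.001, 0.0]
contact_force: [-0.4, 4.1, 3.9]
grip_width: 0.0136
theta 16.1 r 0.0346
push tangential 4.09 radial out -0.77 Fz 3.93
20.0 -0.13 -0.21 dz -0.01
10.0 0.03 0.37 dz 0.02
0.0 0.08 0.96 dz 0.04
-10.0 0.03 1.55 dz 0.07
```

```bash
python3 -m inch '[[0.8,[0.02,0.3,0.02],[0,0,0]],[0.8,[0.06,0.6,0.04],[0,0,0]],[0.8,[0.08,0.96,0.06],[0,0,0]]]'; python3 plan.py .528,.0735 0 -10 -20 -30; python3 -m inch '[[0.8,[0,0,0],[0,0,0]]]'; python3 plan.py .528,.0735 0 -10 -20 -30
```

```text
time: 4.78
tcp_pos: [0.5625, 0.0754, 0.2492]
tool_rot: [-3.137, -0.0, 0.002]
contact_force: [-1.0, 7.1, 5.1]
grip_width: 0.0143
theta 3.1 r 0.0346
push tangential 7.11 radial out 0.57 Fz 5.11
0.0 -0.05 0.19 dz 0.01
-10.0 -0.11 0.78 dz 0.03
-20.0 -0.26 1.35 dz 0.06
-30.0 -0.51 1.89 dz 0.09
time: 4.87
tcp_pos: [0.5625, 0.0751, 0.2492]
tool_rot: [-3.137, -0.0, 0.002]
contact_force: [-1.5, 0.0, 0.5]
grip_width: 0.0143
theta 2.7 r 0.0345
push tangential 0.09 radial out 1.54 Fz 0.49
0.0 -0.05 0.16 dz 0.01
-10.0 -0.1 0.75 dz 0.03
-20.0 -0.26 1.33 dz 0.06
-30.0 -0.51 1.86 dz 0.09
```

```bash
python3 -m inch '[[0.8,[-0.03,0.3,0.02],[0,0,0]],[0.8,[-0.08,0.6,0.04],[0,0,0]],[0.8,[-0.1,0.8,0.05],[0,0,0]]]'; python3 plan.py .528,.0735 -10 -20 -30
```

```text
time: 5.12
tcp_pos: [0.5623, 0.0696, 0.2492]
tool_rot: [-3.133, -0.003, 0.003]
contact_force: [-0.2, 8.9, 3.6]
grip_width: 0.0138
theta -6.5 r 0.0345
push tangential 8.77 radial out 1.25 Fz 3.57
-10.0 -0.08 0.2 dz 0.01
-20.0 -0.24 0.77 dz 0.04
-30.0 -0.49 1.31 dz 0.06
```

```bash
python3 -m inch '[[0.8,[-0.08,0.3,0.02],[0,0,0]],[0.8,[-0.18,0.6,0.03],[0,0,0]],[0.8,[-0.26,0.85,0.04],[0,0,0]],[0.8,[-0.26,0.85,0.04],[0,0,0]]]'; python3 plan.py .528,.0735 -20 -30 -40
```

```text
time: 5.45
tcp_pos: [0.5611, 0.0638, 0.2493]
tool_rot: [-3.129, -0.006, 0.005]
contact_force: [1.4, 9.4, 2.0]
grip_width: 0.0144
theta -16.3 r 0.0344
push tangential 9.38 radial out 1.33 Fz 2.03
-20.0 -0.11 0.2 dz 0.01
-30.0 -0.36 0.73 dz 0.04
-40.0 -0.7 1.22 dz 0.06
```

```bash
python3 -m inch '[[0.8,[-0.11,0.25,0.01],[0,0,0]],[0.8,[-0.23,0.5,0.03],[0,0,0]],[0.8,[-0.36,0.75,0.04],[0,0,0]],[0.8,[-0.45,0.95,0.05],[0,0,0]]]'; python3 plan.py .528,.0735 -30 -40 -50
```

```text
time: 5.78
tcp_pos: [0.5588, 0.0582, 0.2493]
tool_rot: [-3.124, -0.012, 0.008]
contact_force: [4.6, 11.1, 0.6]
grip_width: 0.0139
theta -26.4 r 0.0344
push tangential 12.0 radial out 0.86 Fz 0.62
-30.0 -0.14 0.17 dz 0.01
-40.0 -0.48 0.66 dz 0.04
-50.0 -0.89 1.08 dz 0.06
```

Push reads 12 N while moving, which is on target. Letting go now.

```bash
python3 -m inch '[[0.8,[0,0,0],[0,0,0]],[4,[0,0,0],[0,0,0]],[4,[0,0,0],[0,0,0]],[4,[0,0,0],[0,0,0]],[4,[0,0,0],[0,0,0]]]'; python3 plan.py .528,.0735; python3 -m inch '[[4,[0,0,-2],[0,0,0]],[4,[0,0,-5],[0,0,0]],[4,[0,0,-8],[0,0,0]],[4,[0,0,-8],[0,0,0]]]';python3 plan.py .528,.0735
```

```text
time: 6.2
tcp_pos: [0.5587, 0.0568, 0.249]
tool_rot: [-3.125, -0.012, 0.006]
contact_force: [-0.5, 0.1, 0.6]
grip_width: 0.033
theta -28.5 r 0.035
push tangential -0.2 radial out 0.5 Fz 0.62
time: 6.53
tcp_pos: [0.5608, 0.0544, 0.3349]
tool_rot: [-3.124, -0.022, 0.005]
contact_force: [0.8, -0.2, 0.3]
grip_width: 0.0394
theta -30.2 r 0.038
push tangential 0.25 radial out -0.78 Fz 0.32
```

```bash
python3 -m inch '[[0,[0.8,3,0],[-0.3,-0.4,0]],[0,[1.6,6,0],[-0.6,-0.8,0]],[0,[2.4,9,0],[-1,-1.3,0]],[0,[3.2,12,0],[-1,-1.3,0.3]],[0,[4,15,0],[-1,-1.3,0.3]],[0,[4.8,18,0],[-1,-1.3,0.3]],[0,[5.6,21,0],[-1,-1.3,0.3]],[0,[6.4,24,0],[-1,-1.3,0.3]],[0,[6.8,25.6,0],[-1,-1.3,0.3]],[0,[6.8,25.6,0],[-1,-1.3,0.3]],[0,[6.8,25.6,0],[-1,-1.3,0.3]]]'
python3 - <<'E'
from h import *
ims=[]
for n,b in(('scene',(150,110,310,250)),('top',(220,110,380,250))):
    im,d=cap(n,n+'2'); ims.append(im[b[1]:b[3],b[0]:b[2],::-1])
    h=cv2.cvtColor(im,cv2.COLOR_RGB2HSV)
    m=(((h[...,0]<7)|(h[...,0]>174))&(h[...,1]>150)&(h[...,2]>60)).astype(np.uint8)
    k,l,s,c=cv2.connectedComponentsWithStats(m)
    for i in range(1,k):
        if s[i,4]<6 or not(b[0]<c[i,0]<b[2] and b[1]<c[i,1]<b[3]):continue
        ys,xs=np.where(l==i); P=pts(n,np.c_[xs,ys],d[ys,xs]);print(n,c[i].round(1),np.median(P,0).round(4),P[:,2].max().round(4))
cv2.imwrite('pics/crop3.png',cv2.convertScaleAbs(cv2.resize(np.hstack(ims),(800,350),interpolation=cv2.INTER_CUBIC),alpha=1.5))
E
```

```text
time: 7.45
tcp_pos: [0.6295, -0.2029, 0.331]
tool_rot: [-3.142, 0.002, -0.003]
contact_force: [0.1, 0.5, 0.4]
grip_width: 0.0005
scene [188.3 154.5] [ 0.6313 -0.1962  0.2745] 0.2791
scene [258.2 211.6] [0.5623 0.0619 0.2691] 1.1931
top [260.9 183.1] [0.5559 0.0573 0.2726] 0.2767
```

View pics/crop3.png

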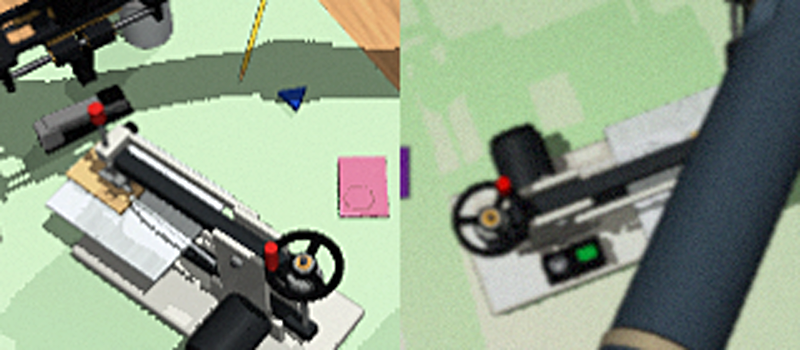

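The crop shows the crank turned to about (272,255) in its left half, which matches the release pose. The foot grip at (96,112) is free and the gripper is above it. Descending to touch it.

```bash
python3 -m inch '[[0,[0,0,1.5],[0,0,0]],[0,[0,0,3],[0,0,0]],[0,[0,0,4],[0,0,0]],[0,[0,0,4.4],[0,0,0]],[0,[0,0,4.8],[0,0,0]],[0,[0,0,5.2],[0,0,0]]]'; python3 -m inch '[[0,[0,0,0.2],[0,0,0]],[0,[0,0,0.4],[0,0,0]],[0,[0,0,0.6],[0,0,0]]]'; python3 -m inch '[[0,[0,0,0.2],[0,0,0]],[0,[0,0,0.4],[0,0,0]],[0,[0,0,0.6],[0,0,0]]]'
```

```text
time: 8.05
tcp_pos: [0.6304, -0.1997, 0.2797]
tool_rot: [-3.14, -0.0, 0.002]
contact_force: [-0.3, -0.1, -0.0]
grip_width: 0.0
time: 8.3
tcp_pos: [0.6305, -0.1996, 0.2743]
tool_rot: [-3.14, -0.001, 0.002]
contact_force: [-1.6, 1.1, 2.7]
grip_width: 0.0004
time: 8.55
tcp_pos: [0.6307, -0.1996, 0.2686]
tool_rot: [-3.14, -0.002, 0.002]
contact_force: [-1.1, 0.2, 2.1]
grip_width: 0.0004
```

```bash
python3 -m inch '[[0,[0,0,0.25],[0,0,0]],[0,[0,0,0.5],[0,0,0]],[0,[0,0,0.75],[0,0,0]],[0,[0,0,0.95],[0,0,0]]]'; for i in 1; do python3 -m inch '[[0,[0,0,0.1],[0,0,0]],[0,[0,0,0.2],[0,0,0]],[0,[0,0,0.3],[0,0,0]]]'; done
```

```text
time: 8.88
tcp_pos: [0.6307, -0.1997, 0.2587]
tool_rot: [-3.14, -0.001, 0.002]
contact_force: [-1.1, 1.0, 3.0]
grip_width: 0.0006
time: 9.13
tcp_pos: [0.6307, -0.1997, 0.2556]
tool_rot: [-3.14, -0.001, 0.002]
contact_force: [-1.1, 1.2, 2.1]
grip_width: 0.0003
```

```bash
python3 -m inch '[[0,[0,0,0.1],[0,0,0]],[0,[0,0,0.2],[0,0,0]]]'; python3 -m inch '[[0,[0,0,0.1],[0,0,0]],[0,[0,0,0.15],[0,0,0]]]'
```

```text
time: 9.3
tcp_pos: [0.6307, -0.1996, 0.2535]
tool_rot: [-3.14, -0.001, 0.002]
contact_force: [-0.7, 0.4, 3.2]
grip_width: 0.0004
time: 9.47
tcp_pos: [0.6307, -0.1997, 0.2534]
tool_rot: [-3.14, -0.002, 0.002]
contact_force: [-3.5, 2.2, 10.4]
grip_width: 0.0005
```

```bash
python3 -m inch '[[0,[0,0,0.1],[0,0,0]]]'
```

```text
time: 9.55
tcp_pos: [0.6307, -0.1997, 0.2535]
tool_rot: [-3.139, -0.003, 0.002]
contact_force: [-1.6, 0.8, 4.5]
grip_width: 0.0005
```

The foot stopped at 0.2535 and the force rose to 10 N. That puts the sole at 0.1245, against a blank top measured at 0.124. Lifting off.

```bash
python3 -m inch '[[0,[0,0,-1],[0,0,0]],[0,[0,0,-4],[0,0,0]],[0,[0,0,-8],[0,0,0]],[0,[-2,-3,-10],[0,0,0]],[0,[-5,-6,-10],[0,0,0]],[0,[-8,-9,-10],[0,0,0]],[0,[-10,-12,-10],[0,0,0]],[0,[-12,-15,-10],[0,0,0]],[0,[-12,-18,-10],[0,0,0]],[0,[-12,-21,-10],[0,0,0]],[0,[-12,-24,-10],[0,0,0]],[0,[-12,-24,-10],[0,0,0]]]'; python3 -m inch '[[0,[0,-4,0],[0,0,0]],[0,[0,-8,0],[0,0,0]],[0,[0,-12,0],[0,0,0]],[0,[0,-16,0],[0,0,0]],[0,[0,-20,0],[0,0,0]],[0,[0,-20,0],[0,0,0]],[0,[0,-20,0],[0,0,0]]]'
python3 - <<'E'
from h import *
ims=[]
for n,b in(('scene',(150,110,310,250)),('top',(230,110,390,250))):
    im,d=cap(n,n+'3'); ims.append(im[b[1]:b[3],b[0]:b[2],::-1])
    h=cv2.cvtColor(im,cv2.COLOR_RGB2HSV)
    m=(((h[...,0]<7)|(h[...,0]>174))&(h[...,1]>150)&(h[...,2]>60)).astype(np.uint8)
    k,l,s,c=cv2.connectedComponentsWithStats(m)
    for i in range(1,k):
        if s[i,4]<6 or not(b[0]<c[i,0]<b[2] and b[1]<c[i,1]<b[3]):continue
        ys,xs=np.where(l==i); P=pts(n,np.c_[xs,ys],d[ys,xs]);print(n,c[i].round(1),np.median(P,0).round(4),P[:,2].max().round(4))
    ys,xs=np.mgrid[0:420,0:560]
    M=(h[...,0]>10)&(h[...,0]<25)&(h[...,1]>70)&(d>0);P=pts(n,np.c_[xs[M],ys[M]],d[M])
    k=(np.hypot(P[:,0]-.63,P[:,1]+.2)<.09)&(P[:,2]>.1)&(P[:,2]<.14);B=P[k]
    print('blank',len(B),np.median(B[:,2]).round(4),cv2.minAreaRect(B[:,:2].astype(np.float32)*1000))
cv2.imwrite('pics/crop4.png',cv2.convertScaleAbs(cv2.resize(np.hstack(ims),(800,350),interpolation=cv2.INTER_CUBIC),alpha=1.5))
E
```

```text
time: 10.55
tcp_pos: [0.5099, 0.0472, 0.3539]
tool_rot: [-3.136, -0.003, 0.012]
contact_force: [0.1, 0.9, -0.6]
grip_width: 0.0002
time: 11.13
tcp_pos: [0.5069, 0.25, 0.3545]
tool_rot: [-3.137, -0.003, 0.018]
contact_force: [0.7, -1.6, -0.5]
grip_width: 0.0005
scene [189.5 159.3] [ 0.6313 -0.1999  0.2514] 0.2564
scene [257.8 208.8] [0.5615 0.0579 0.273 ] 0.2759
blank 260 0.1241 ((646.4603881835938, -212.42575073242188), (44.14509201049805, 98.81134796142578), 11.802999496459961)
top [355.9 158.1] [ 0.6252 -0.2     0.2517] 0.2568
top [260.8 182.8] [0.5557 0.0572 0.2747] 0.2789
blank 287 0.1236 ((628.9044799804688, -214.55850219726562), (65.88837432861328, 95.9587631225586), 18.853525161743164)
```

View pics/crop4.png

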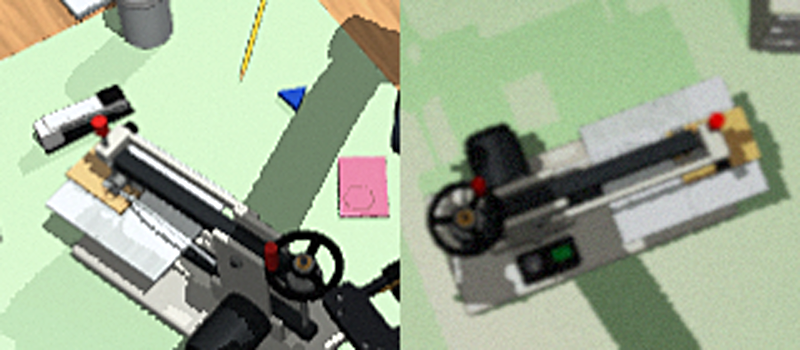

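The crop shows the foot grip lowered (100,125) over an unmoved blank, the crank where I left it (272,255), and the gripper clear.

```bash
python3 -c "
from cell import arm
print(arm.read_state()['contact_force']);arm.close_job()"
```

```text
[-0.53873591  0.80063825  0.05496228]
the job is handed in; nothing more can be done
```

The saw is set up and the job is handed in; no verdict is reported, so what follows rests on my own checks.

- **Tension wheel:** I gripped the crank and wound it about 2.3 rad clockwise. The push read about 1.2 N while loose (the description says about 2 N), then grew at roughly 9 N/rad to about 12 N while moving. With the tool free, the force reading is off by up to about 1 N. A reading taken at standstill slightly earlier was lower, at 9.4 N. After I let go, the pictures show the crank still in the same place.
- **Hold-down foot:** I pushed it down about 24 mm with the fingers shut, until it stopped with the tool force peaking at about 10 N, then lifted off. That puts the sole at about 0.1245 m, against a blank top measured at about 0.124 m.
- **Blank:** in the top view it moved less than 1 mm. The scene view's fit differed by about 3 mm and 7° from the start, but the foot and arm partly hide the blank there, so I trusted the top view.
- **Other things:** the tool was clear of everything when I handed in, at about 11 s of the 56 s. I checked the bystanders in view only by eye, and those seemed unmoved. The ones outside the last crops I did not check again, though the arm went nowhere near them at their height.

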